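Open the sprung tray holder for the copper tray

TASK

I want to clamp the small copper tray for engraving. Take the blue-sleeved stop pin out of the wooden tool block, stand it upright in the empty socket of the green tray holder, pushed fully home on its collar, and let go of it; then grip the holder's sprung jaw post and pull its telescoping rod out until the red ring on it has just come out at the mouth of the tube, and finish still holding it there, so that I can lay the tray in. Leave the pin that is already in the holder, the other tools in the block, the hammer and the coffee cup where they are.

Things in the scene. Friction and masses are not known exactly. Their poses are not given: they have to be found in the camera images.
- stop_pin: stop pin to move: 87 mm tall, about 0.12 kg, standing on its collar in one of the tool block's three holes (which one varies). Origin at the centre of its lower end (12 mm above the bench in the block), z up. Steel shank 14 mm x 33 mm with tapered tip; collar 24 mm across, 33 to 37 mm up; round 20 mm post with blue sleeve and steel cap, 37 to 87 mm up: the part to grip
- socket (a point): centre of the mouth of the empty socket in the holder's green crossbar, 36 mm above the bench; a through hole 16.5 mm in diameter. z up; x and y are the holder's axes, the jaw pulls out along -x. A pin that is home rests with its collar on the crossbar, its lower end 33 mm below the mouth
- fixture: sprung tray holder, fixed to the bench, origin on the bench, place and yaw vary. Green base strip; green crossbar (44 x 200 x 36 mm high, centre x = +100 mm), sockets at y = -75 mm (empty) and +75 mm (holds a pin); green saddle (x -70 to -40 mm, 90 mm wide, 36 mm high); 25 mm aluminium tube along x, axis 21 mm up; a sprung 12 mm steel rod slides out of it towards -x
- tube_mouth (a point): centre of the mouth of the tube, where the rod comes out (holder frame x = -80 mm, 21 mm above the bench); x and y are the holder's axes
- jaw (a joint): how far the jaw and its rod are pulled out of the tube, m: 0 at rest, 0.085 at the end stop. A spring in the tube pulls it back with about 4.5 N at rest, 9.3 N at the mark (90 N/m); let go, it springs back. Length mark: a red ring 8 mm wide on the rod, hidden in the tube at rest; it begins to show at the mouth at 0.046 and is wholly out at 0.054
- jaw_grip (a point): point to grip, on the axis of the jaw's upright post, 62 mm above the bench. The post is round, 20 mm across, blue sleeve and steel cap, 34 to 88 mm above the bench, on a dark steel foot (26 x 32 mm) at the rod's outer end, 35 mm outside the tube's mouth at rest. Moves with the jaw; x and y are the holder's axes, pulling out is along -x
- seated_pin: a second, identical stop pin, already home in the other socket of the holder (origin at its lower end, 3 mm above the bench). To be left
- tool_block: wooden tool block fixed on the bench, 60 x 190 x 45 mm high, origin under its centre, with three 17 mm holes 38 mm deep in a row along its y axis at -60, 0 and +60 mm, holding the stop pin, the graver and the punch in any order
- graver: a graver standing in the tool block, dark wooden handle up to 30 mm across, top 107 mm above the bench; origin at its lower end. To be left
- punch: a dark steel punch standing in the tool block, up to 24 mm across, top 104 mm above the bench; origin at its lower end. To be left
- hammer: a hammer lying on the bench beyond the holder; its origin is under the handle. To be left
- coffee_cup: a copper coffee cup with a tinned lid, 64 mm across, 88 mm tall, origin under its centre. To be left

How it is judged:
By the outcome, as a careful person would: the job done as asked, in the order asked, and still so for the second after the job is handed in, while the arm keeps its last pose, push and grip.
It also fails if it takes over 56 s, if anything falls off the work surface, if the arm or the gripper's body presses on something with over 40 N, if the wrist force passes 120 N, or if a joint passes its speed limit or range.

ROBOT

A 6-joint arm with a two-finger parallel gripper is mounted at the origin on the work surface. World frame = base frame: x ahead of the robot, y to its left, z up, the work surface at z = 0. Lengths are in mm, angles in degrees, forces in N, time in s.
With the tool pointing down it reaches from about 350 to 850 mm from the base axis. Payload 8.1 kg.
Tool frame: the origin (TCP) lies at the very end of the fingers, on their centre line; the grasp point (between the pads) lies 19 mm behind it; z points along the fingers, y is the line along which they close (so a half turn about z gives the same grasp; the last joint's range is limited). The gripper opens to 85 mm and grips with 20 to 120 N. Pads are 22 mm wide; open, the fingers measure 114 mm over their backs; the gripper's body (76 mm by 85 mm) begins 54 mm behind the grasp point. The pads swing forward as they close: fully open they stand 13 mm farther back than shut.
Start: joints at [-76.57, 7.471, 85.268, -0, 87.261, -4.893], TCP at [188.646, -569.577, 231.292] pointing down, gripper open.
Joint ranges: [-169.43, 169.43], [-51.17, 129.36], [1.28, 143.12], [-76.62, 256.62], [0, 156.53], [-152.29, 152.29]. Speed limits (degrees/s): [136.94, 136.94, 159.86, 180, 180, 180].

INTERFACE

Orientations are given as [roll, pitch, yaw] about the fixed x, y, z axes, in that order (R = Rz(yaw) Ry(pitch) Rx(roll)).
In Python, from bench import r gives the robot as it stands.
- The arm moves only by the shell command python3 -m jog 'ROWS' [FORCE]. ROWS is JSON, a list of rows, each a list of 7 numbers: the turn, a rotation vector about the tool's x, y, z in degrees, then the shift along the tool's x, y, z in mm, then the closure, from -1 (fully open) to 1 (shut), so that 0 is half open. A call has 1 to 5 rows; each row shifts and turns the commanded pose from where the row before left it, along the tool's axes as they then stand; what a row does not reach is not made up. A row lasts 1/10 s, in which the tool goes at most 50 mm and 8.59 degrees, less where a joint would pass 70% of its speed; a pose out of reach is approached as far as the arm can. A call is refused whole if a number of a shift passes 50 or a number of a turn 8.59, either way. A call with a gripper value outside its range is refused whole. The fingers move at their own pace and stop on an object; FORCE is the grip in N (left out, the last holds). Time passes only in rows, so rows that do not move let the fingers close. It gives the time, the measured TCP pose, the force, the opening and the grip force at its end, in the units of the state.
- r.sense(): the state, without advancing time (a new reading comes with each control period).
- r.snapshot(name): name is "side" or "top"; returns a dict with "pixels" (420x560x3 uint8, red, green, blue), "fx", "fy", "cx", "cy" (pixels), "world_to_cam" (4x4, takes a point from world to camera coordinates). Camera axes: x right, y up, looking along -z (the intrinsics and any distortion apply to the point x, -y, -z); pixel columns grow to the right and rows downward; lengths in mm; the calibration is good to about 2 mm. A picture is of the moment at which its call begins. There is no depth.
- r.hand_in(): hands the job in; it is judged then, once.
The state is a dict: "time": time; "joint_pos": joint angles; "qd": joint speeds; "joint_efforts": joint torques, N m; "tool_pos": TCP position; "tcp_rot": TCP orientation; "ft_force": force on the tool from outside, world axes, zero at the start; "wrist_torque": the same for the moment, N m; "finger_gap": finger opening in mm; "grip_force": force on a finger pad.
Only numpy, scipy, OpenCV 4.12 (cv2) and the standard library are available. Lean on these libraries where they do the work, as an engineer would, in place of code of your own. Each camera call takes 0.05 s, during which the arm holds its last target. There are 200 camera calls.

## Working session

There is one attempt and no reset: what is moved stays moved. The work goes in short steps, Python scripts to look and compute and a shell command to move; the robot and the scene stay as the last step left them, time stands still between calls to the robot, and variables do not carry over. Pictures are saved under pics/ and viewed, at most 10 in all, crops included, and the job is handed in when it is done.

```bash
mkdir -p pics; ls; python3 - <<'E'
from bench import r
import cv2,numpy as np
for n in("top","side"):
    s=r.snapshot(n); cv2.imwrite(f"pics/{n}0.png",s["pixels"][:,:,::-1])
    print({k:np.round(v,3).tolist() for k,v in s.items() if k!="pixels"})
s=r.sense();print(s["time"],s["tool_pos"],s["tcp_rot"],s["ft_force"],s["finger_gap"])
E
```

```text
pics
{'fx': 448.553, 'fy': 448.553, 'cx': 277.332, 'cy': 207.87, 'world_to_cam': [[0.007, -1.0, 0.002, 12.501], [0.969, 0.008, 0.247, -600.365], [-0.247, -0.0, 0.969, -708.796], [0.0, 0.0, 0.0, 1.0]]}
{'fx': 389.403, 'fy': 389.403, 'cx': 285.308, 'cy': 203.367, 'world_to_cam': [[-0.986, -0.168, 0.012, 601.04], [0.113, -0.606, 0.787, -109.592], [-0.125, 0.777, 0.617, -670.436], [0.0, 0.0, 0.0, 1.0]]}
0.1 [ 188.53339408 -569.09295563  230.34200739] [-1.79903673e+02 -6.81672778e-03  1.83230163e+01] [-0.40782257 -0.10749623 -0.36852291] 85.29751368292304
```

View pics/top0.png

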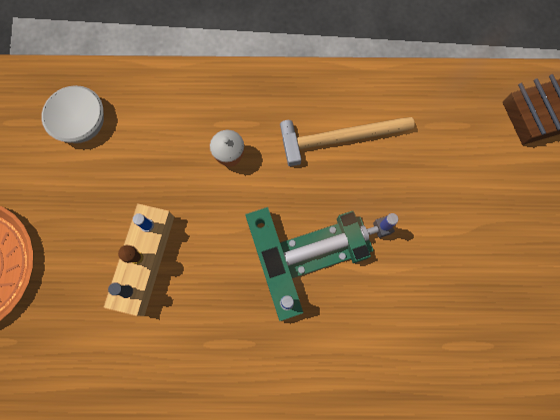

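View pics/side0.png

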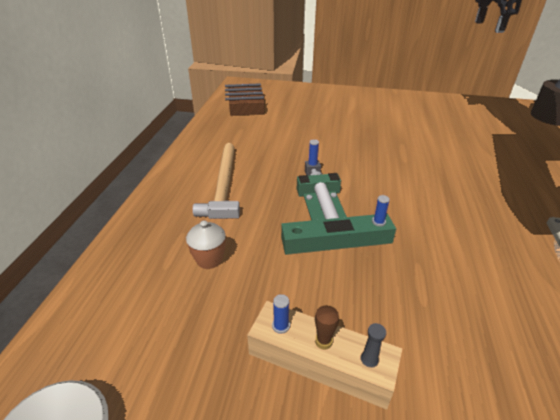

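The top view shows the pin cap at (140,219), the graver at (128,254) and the punch at (118,290) in the block. The empty socket is at (260,223), the seated pin's cap at (288,302) and the jaw cap at (391,219). Next I'll zoom in for accurate pixels.

```bash
python3 - <<'E'
import cv2,numpy as np
t=cv2.imread("pics/top0.png");s=cv2.imread("pics/side0.png")
def crop(im,x,y,w,h,k):
    c=cv2.resize(im[y:y+h,x:x+w],None,fx=k,fy=k,interpolation=cv2.INTER_CUBIC)
    for i in range(0,w,10):
        cv2.line(c,(i*k,0),(i*k,5 if i%50 else 12),(255,255,255),1); 
        if i%20==0: cv2.putText(c,str(x+i),(i*k,18),0,.35,(255,255,255),1)
    for i in range(0,h,10):
        cv2.line(c,(0,i*k),(5,i*k),(255,255,255),1)
        if i%20==0:cv2.putText(c,str(y+i),(6,i*k+4),0,.35,(255,255,255),1)
    return c
cv2.imwrite("pics/a.png",crop(t,242,203,160,120,5))
b=np.hstack([np.vstack([crop(t,100,195,80,60,5),crop(s,240,285,80,60,5)]),np.vstack([crop(s,280,205,80,60,5),crop(s,290,135,80,60,5)])])
cv2.imwrite("pics/b.png",b)
E
```

```text
(no output)
```

View pics/a.png

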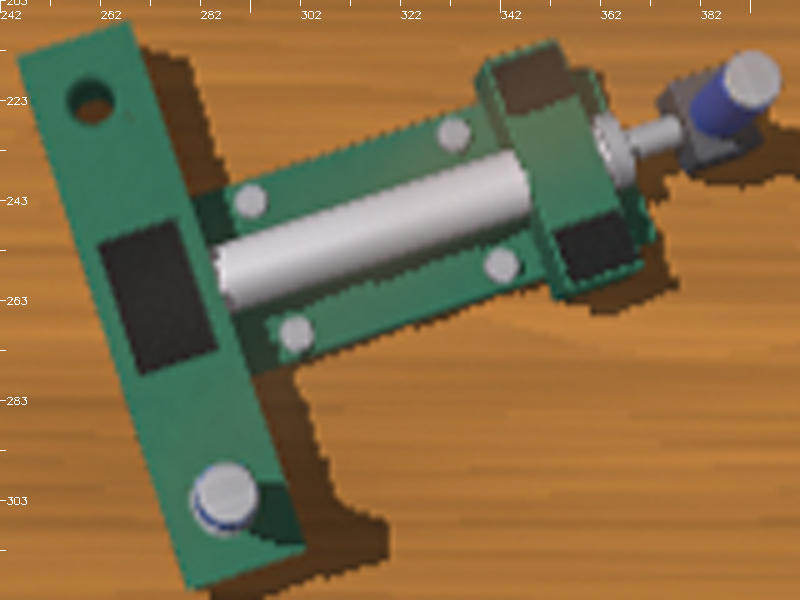

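View pics/b.png

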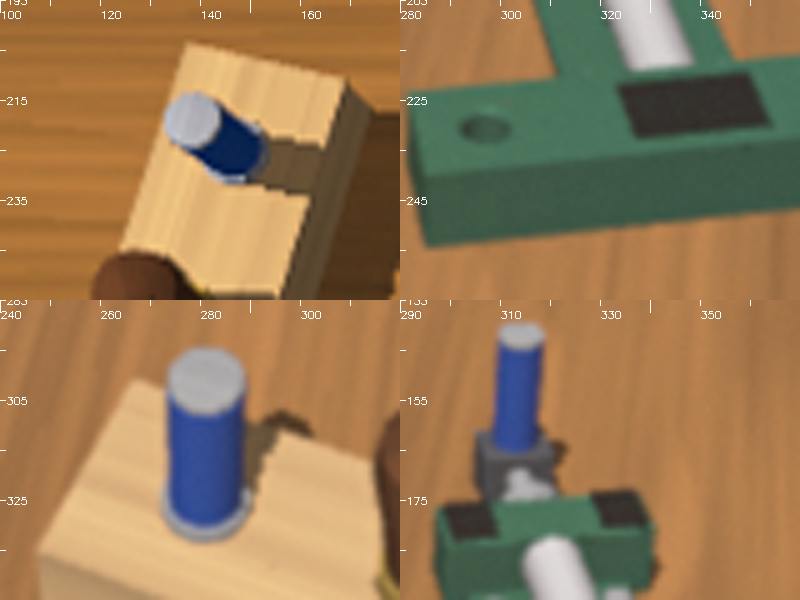

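Crop pixels, top camera: socket (260.0,223.2), seated cap (287.2,301), jaw cap (392.6,218.8), pin cap (138.4,219), plus the crossbar corners. Side camera: socket (297,230.8), jaw cap (314.2,142), pin cap (281.2,301.2).

```bash
cat > h.py <<'E'
import numpy as np
from bench import r
def proj(s,P):
    p=np.asarray(s["world_to_cam"])@np.append(P,1)
    return np.array([s["cx"]+s["fx"]*p[0]/-p[2], s["cy"]-s["fy"]*p[1]/-p[2]])
def backz(s,uv,z):
    M=np.asarray(s["world_to_cam"]);R=M[:3,:3];t=M[:3,3];c=-R.T@t
    d=R.T@np.array([(uv[0]-s["cx"])/s["fx"],-(uv[1]-s["cy"])/s["fy"],-1])
    return (c+d*(z-c[2])/d[2])[:2]
E
python3 - <<'E'
from h import *
from scipy.optimize import least_squares
T=r.snapshot("top");S=r.snapshot("side")
for n,t,s,z in[("socket",(260,223.2),(297,230.8),36),("jawcap",(392.6,218.8),(314.2,142),88),("pincap",(138.4,219),(281.2,301.2),99),("seated",(287.2,301),None,90)]:
    print(n,backz(T,t,z).round(1), s and backz(S,s,z).round(1))
# holder fit
obs=[(T,(260,223.2),(100,-75,36)),(T,(287.2,301),(100,75,90)),(T,(392.6,218.8),(-115,0,88)),
(T,(245.4,214.6),(122,-100,36)),(T,(268.2,207.4),(78,-100,36)),(T,(303,313),(78,100,36)),(T,(280,321),(122,100,36)),
(S,(297,230.8),(100,-75,36)),(S,(314.2,142),(-115,0,88)),(S,(285.6,240.4),(122,-100,36))]
def W(p,P):
    c,s=np.cos(p[2]),np.sin(p[2]);return np.array([p[0]+c*P[0]-s*P[1],p[1]+s*P[0]+c*P[1],P[2]])
for o in(obs,obs[:7],obs[7:]):
    f=least_squares(lambda p:np.concatenate([proj(s,W(p,P))-uv for s,uv,P in o]),[570,-80,1.7])
    p=f.x;print(p[:2].round(1),np.degrees(p[2]).round(2),"socket",W(p,(100,-75,36)).round(1),"jaw",W(p,(-115,0,62)).round(1),f.fun.round(1).tolist())
c=[backz(T,(137.4,203.4),45),backz(T,(169,211),45)];print(c,np.degrees(np.arctan2(*(c[1]-c[0])[::-1])))
E
```

```text
socket [581.2  48.4] [580.4  53.4]
jawcap [ 579.3 -180.1] [ 578.3 -172.1]
pincap [573.1 250.6] [572.7 254.9]
seated [ 4.401e+02 -2.000e-01] None
[542.3 -70.5] 108.96 socket [580.7  48.4  36. ] jaw [ 579.7 -179.3   62. ] [0.0, 0.3, 0.1, 0.8, -0.5, -0.2, -1.0, -0.1, -1.0, -0.3, 0.2, -0.0, -0.8, 0.3, 0.2, -1.9, -0.2, -1.7, -0.4, -1.5]
[542.3 -71.4] 108.74 socket [581.2  47.4  36. ] jaw [ 579.3 -180.3   62. ] [0.6, 0.0, 0.4, 0.6, 0.1, 0.0, -0.5, -0.4, -0.4, -0.5, 0.4, -0.1, -0.6, 0.1]
[541.3 -65.9] 108.9 socket [579.9  53.   36. ] jaw [ 578.5 -174.7   62. ] [0.4, -0.1, 0.0, -0.6, -0.4, 0.4]
[array([614.44101109, 272.05319958]), array([600.62862785, 213.54688425])] -103.28337501043376
```

```bash

python3 -m jog '[[0,0,0,31.1,-32.9,0,-1],[0,0,0,31.1,-32.9,0,-1],[0,0,0,31.1,-32.9,0,-1],[0,0,0,31.1,-32.9,0,-1],[0,0,0,31.1,-32.9,0,-1]]'
python3 -m jog '[[0,0,0,31.1,-32.9,0,-1],[0,0,0,31.1,-32.9,0,-1],[0,0,0,31.1,-32.9,0,-1],[0,0,0,31.1,-32.9,0,-1],[0,0,0,31.1,-32.9,0,-1]]' >/dev/null
python3 -m jog '[[0,0,0,31.1,-32.9,0,-1],[0,0,0,31.1,-32.9,0,-1],[0,0,0,31.1,-32.9,0,-1],[0,0,0,31.1,-32.9,0,-1],[0,0,0,31.1,-32.9,0,-1]]' >/dev/null
python3 -m jog '[[0,0,0,31.1,-32.9,0,-1],[0,0,0,31.1,-32.9,0,-1],[0,0,0,31.1,-32.9,0,-1],[0,0,0,31.1,-32.9,0,-1],[0,0,0,31.1,-32.9,0,-1]]' >/dev/null
python3 -m jog '[[0,0,-8.5,0,0,0,-1],[0,0,-8.5,0,0,0,-1],[0,0,-8.5,0,0,0,-1],[0,0,-8.5,0,0,0,-1],[0,0,-8.5,0,0,0,-1]]'
python3 -m jog '[[0,0,-8.5,0,0,0,-1],[0,0,-8.5,0,0,0,-1],[0,0,-8.5,0,0,0,-1],[0,0,-8.5,0,0,0,-1],[0,0,-8.5,0,0,0,-1]]' >/dev/null
python3 -m jog '[[0,0,-8.5,0,0,0,-1],[0,0,-8.5,0,0,0,-1],[0,0,-8.5,0,0,0,-1],[0,0,-8.5,0,0,0,-1],[0,0,-8.5,0,0,0,-1]]' >/dev/null
python3 -m jog '[[0,0,-8.5,0,0,0,-1],[0,0,-8.5,0,0,0,-1],[0,0,-4,0,0,0,-1],[0,0,0,0,0,0,-1]]'
```

```text
time: 0.7
tool_pos: [284.9, -362.8, 231.1]
tcp_rot: [-180.0, -0.0, 18.3]
ft_force: [0.8, 0.1, -0.2]
finger_gap: 85.4
grip_force: 0.0
time: 2.7
tool_pos: [572.1, 250.6, 230.8]
tcp_rot: [-180.0, 0.0, 61.2]
ft_force: [-0.5, -0.5, -0.5]
finger_gap: 85.3
grip_force: 0.0
time: 4.1
tool_pos: [572.1, 250.6, 231.0]
tcp_rot: [-180.0, -0.0, 166.9]
ft_force: [-0.2, -0.2, -0.9]
finger_gap: 85.8
grip_force: 0.0
```

```bash

python3 -m jog '[[0,0,0,-0.6,1.7,40,-1],[0,0,0,0,0,40,-1],[0,0,0,0,0,40,-1],[0,0,0,0,0,30,-1],[0,0,0,0,0,24,-1]]'
python3 -m jog '[[0,0,0,0,0,0,0.2],[0,0,0,0,0,0,1],[0,0,0,0,0,0,1],[0,0,0,0,0,0,1],[0,0,0,0,0,0,1]]' 60
python3 -m jog '[[0,0,0,0,0,0,1],[0,0,0,0,0,0,1],[0,0,0,0,0,0,1]]'
python3 - <<'E'
from h import *
import cv2
cv2.imwrite("pics/g.png",np.hstack([cv2.resize(r.snapshot("side")["pixels"][220:390,200:400,::-1],(400,340)),cv2.resize(r.snapshot("top")["pixels"][150:320,80:280,::-1],(400,340))]))
E
```

```text
time: 4.6
tool_pos: [571.8, 251.6, 54.4]
tcp_rot: [-179.9, -0.1, 166.7]
ft_force: [1.1, 0.4, -0.5]
finger_gap: 85.5
grip_force: 0.0
time: 5.1
tool_pos: [574.6, 252.6, 59.5]
tcp_rot: [179.9, 0.2, 166.8]
ft_force: [-0.2, -1.2, 4.6]
finger_gap: 18.3
grip_force: 58.3
time: 5.4
tool_pos: [574.5, 252.6, 59.4]
tcp_rot: [179.9, 0.2, 166.8]
ft_force: [-0.9, -0.4, 6.5]
finger_gap: 18.9
grip_force: 58.4
```

View pics/g.png

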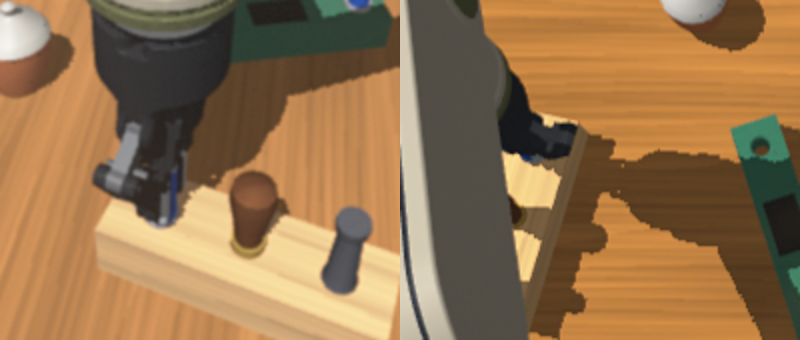

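The side crop shows the pads around the blue post, with the graver and punch still standing. Next I'll lift the pin and carry it over the socket.

```bash

python3 -m jog '[[0,0,0,0,0,-10,1],[0,0,0,0,0,-20,1],[0,0,0,0,0,-30,1],[0,0,0,0,0,-30,1],[0,0,0,0,0,-10,1]]'
python3 -m jog '[[0,0,0,-5.5,-19.4,0,1],[0,0,0,-10.5,-39.4,0,1],[0,0,0,-10.5,-39.4,0,1],[0,0,0,-10.5,-39.4,0,1],[0,0,0,-10.5,-39.4,0,1]]'
python3 -m jog '[[0,0,4,-5,-20,0,1],[0,0,8,0,0,0,1],[0,0,8,0,0,0,1],[0,0,8,0,0,0,1],[0,0,8,0,0,0,1]]'
python3 -m jog '[[0,0,8,0,0,0,1],[0,0,8,0,0,10,1],[0,0,6,0,0,20,1],[0,0,0,0,0,20,1],[0,0,0,0,0,0,1]]'
python3 -m jog '[[0,0,0,0,0,0,1],[0,0,0,0,0,0,1],[0,0,0,0,0,0,1]]'
cat > v.py <<'E'
import sys,cv2
from h import *
def crop(im,x,y,w,h,k):
    c=cv2.resize(im[y:y+h,x:x+w],None,fx=k,fy=k,interpolation=cv2.INTER_CUBIC)
    for i in range(0,w,10):
        cv2.line(c,(i*k,0),(i*k,5),(255,255,255),1)
        if i%20==0: cv2.putText(c,str(x+i),(i*k,18),0,.35,(255,255,255),1)
    for i in range(0,h,10):
        cv2.line(c,(0,i*k),(5,i*k),(255,255,255),1)
        if i%20==0:cv2.putText(c,str(y+i),(6,i*k+4),0,.35,(255,255,255),1)
    return c
a=[int(v) for v in sys.argv[2:]]
S=r.snapshot("side")["pixels"][:,:,::-1];T=r.snapshot("top")["pixels"][:,:,::-1]
cv2.imwrite(sys.argv[1],np.hstack([crop(S,a[0],a[1],100,120,4),crop(T,a[2],a[3],100,120,4)]))
E
python3 v.py pics/h.png 255 140 220 170
```

```text
time: 6.0
tool_pos: [575.1, 252.8, 162.0]
tcp_rot: [179.8, 0.3, 166.8]
ft_force: [0.3, 0.5, -1.3]
finger_gap: 18.8
grip_force: 58.8
time: 6.5
tool_pos: [578.4, 67.5, 156.5]
tcp_rot: [-180.0, -0.1, 166.8]
ft_force: [0.5, 0.0, -1.1]
finger_gap: 18.6
grip_force: 58.9
time: 7.0
tool_pos: [578.8, 48.2, 156.4]
tcp_rot: [-179.9, -0.1, 130.5]
ft_force: [0.6, 0.4, -0.9]
finger_gap: 19.0
grip_force: 59.0
time: 7.5
tool_pos: [576.4, 48.3, 103.1]
tcp_rot: [-179.6, -0.1, 108.8]
ft_force: [-1.2, -0.3, -1.2]
finger_gap: 18.3
grip_force: 59.0
time: 7.8
tool_pos: [580.4, 48.4, 108.7]
tcp_rot: [179.9, 0.0, 108.8]
ft_force: [0.1, 1.3, -1.5]
finger_gap: 18.4
grip_force: 59.0
```

View pics/h.png

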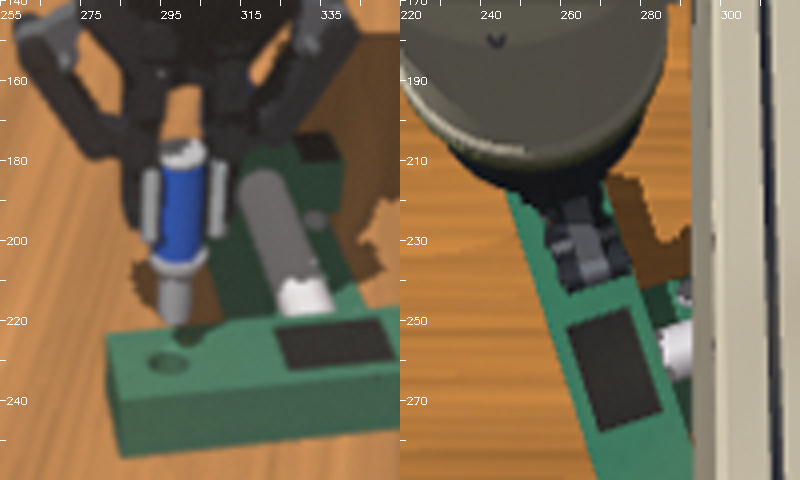

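The side crop shows the tip at (298.5,219.5), the collar centre at about (300,205.5), the cap at (300.8,177.5) and the socket at (297,230.8). The top view is blocked by the arm.

```bash
python3 - <<'E'
from h import *
S=r.snapshot("side");t=r.sense();p=t["tool_pos"];zb=p[2]-47.4;print(p,t["tcp_rot"],zb)
for n,uv,z in[("tip",(298.5,219.5),zb),("collar",(299.8,205.5),zb+35),("cap",(300.8,177.8),zb+87),("socket",(297,230.8),36)]:print(n,backz(S,uv,z).round(1))
for z in(zb,zb+35,zb+87):print(proj(S,[p[0],p[1],z]).round(1))
print(backz(S,(297,231.8),36)-backz(S,(297,230.8),36),backz(S,(298,230.8),36)-backz(S,(297,230.8),36))
E
```

```text
[579.98386311  48.3409688  108.18534033] [1.79923159e+02 2.39599078e-02 1.08825602e+02] 60.78534032842288
tip [578.8  51.8]
collar [577.1  57.3]
cap [578.   53.1]
socket [580.4  53.4]
[298.1 218.1]
[298.8 202. ]
[299.9 176. ]
[-0.37478791  2.56151717] [-1.71641964 -0.31711104]
```

```bash

python3 -m jog '[[0,0,0,0.6,1.6,6,1],[0,0,0,0,0,6,1],[0,0,0,0,0,6,1],[0,0,0,0,0,4,1],[0,0,0,0,0,0,1]]'
python3 -m jog '[[0,0,0,0,0,2,1],[0,0,0,0,0,2,1],[0,0,0,0,0,2,1],[0,0,0,0,0,0,1],[0,0,0,0,0,0,1]]'
python3 -m jog '[[0,0,0,0,0,2,1],[0,0,0,0,0,2,1],[0,0,0,0,0,0,1],[0,0,0,0,0,0,1]]'
```

```text
time: 8.45
tool_pos: [579.9, 49.4, 84.0]
tcp_rot: [-179.9, -0.0, 108.8]
ft_force: [-0.6, -0.8, -3.0]
finger_gap: 18.6
grip_force: 59.0
time: 8.95
tool_pos: [581.2, 49.1, 79.5]
tcp_rot: [180.0, 0.0, 108.8]
ft_force: [2.0, -2.5, -2.4]
finger_gap: 18.7
grip_force: 59.0
time: 9.35
tool_pos: [581.1, 49.1, 75.3]
tcp_rot: [180.0, 0.0, 108.8]
ft_force: [4.3, -3.4, -2.2]
finger_gap: 18.7
grip_force: 58.9
```

The tip is in the socket (lower end about 28 mm, mouth at 36 mm), with only light sideways force. I'll ease over and continue down.

```bash

python3 -m jog '[[0,0,0,-0.8,0.6,2,1],[0,0,0,0,0,4,1],[0,0,0,0,0,4,1],[0,0,0,0,0,0,1],[0,0,0,0,0,0,1]]'
python3 -m jog '[[0,0,0,0,0,4,1],[0,0,0,0,0,4,1],[0,0,0,0,0,3,1],[0,0,0,0,0,0,1],[0,0,0,0,0,0,1]]'
```

```text
time: 9.85
tool_pos: [581.1, 48.8, 64.6]
tcp_rot: [-179.9, -0.0, 108.8]
ft_force: [2.2, -3.5, -3.2]
finger_gap: 18.6
grip_force: 59.0
time: 10.35
tool_pos: [581.3, 48.8, 53.8]
tcp_rot: [-180.0, -0.0, 108.8]
ft_force: [1.7, -3.0, -3.9]
finger_gap: 18.5
grip_force: 59.1
```

Now the last 3.4 mm, pressing on until the collar contact shows.

```bash

python3 -m jog '[[0,0,0,-0.6,0.2,2,1],[0,0,0,0,0,2,1],[0,0,0,0,0,0,1],[0,0,0,0,0,0,1]]'
python3 -m jog '[[0,0,0,0,0,2,1],[0,0,0,0,0,2,1],[0,0,0,0,0,0,1],[0,0,0,0,0,0,1]]'
python3 v.py pics/i.png 255 140 220 170
```

```text
time: 10.75
tool_pos: [581.9, 48.7, 50.5]
tcp_rot: [-180.0, -0.0, 108.8]
ft_force: [-0.8, -0.6, 2.1]
finger_gap: 18.5
grip_force: 59.7
time: 11.15
tool_pos: [582.2, 48.7, 50.3]
tcp_rot: [180.0, -0.0, 108.8]
ft_force: [-19.2, -0.5, 34.7]
finger_gap: 18.6
grip_force: 63.5
```

View pics/i.png

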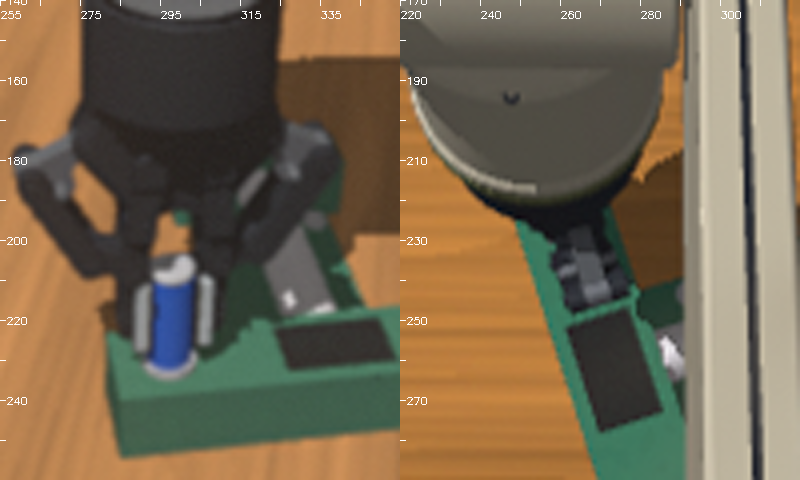

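The side crop shows the collar flush on the crossbar at (297,233). The height also matches the computed home position, and it pushes back with 35 N. I'll unload, release, rise and go to the jaw post.

```bash

python3 -m jog '[[0,0,0,0,0,-3.5,1],[0,0,0,0,0,0,1],[0,0,0,0,0,0,1]]'
python3 -m jog '[[0,0,0,0,0,0,0.4],[0,0,0,0,0,0,-0.2],[0,0,0,0,0,0,-1],[0,0,0,0,0,0,-1],[0,0,0,0,0,0,-1]]'
python3 -m jog '[[0,0,0,0,0,-10,-1],[0,0,0,0,0,-20,-1],[0,0,0,0,0,-40,-1],[0,0,0,0,0,-40,-1],[0,0,0,0,0,0,-1]]'
python3 -m jog '[[0,0,0,-43.1,-15.1,0,-1],[0,0,0,-43.1,-15.1,0,-1],[0,0,0,-43.1,-15.1,0,-1],[0,0,0,-43.1,-15.1,0,-1],[0,0,0,-43.1,-15.1,0,-1]]'
python3 -m jog '[[0,0,0,0,0,0,-1],[0,0,0,0,0,0,-1],[0,0,0,0,0,0,-1]]'
python3 v.py pics/j.png 255 120 255 200
```

```text
time: 11.55
tool_pos: [582.5, 48.6, 50.4]
tcp_rot: [179.9, 0.0, 108.8]
ft_force: [-2.8, 0.3, 8.0]
finger_gap: 18.3
grip_force: 60.4
time: 12.05
tool_pos: [581.8, 48.4, 49.5]
tcp_rot: [-180.0, -0.0, 108.8]
ft_force: [1.1, -0.5, -0.3]
finger_gap: 81.6
grip_force: 0.0
time: 12.55
tool_pos: [586.3, 48.4, 168.2]
tcp_rot: [179.3, 0.2, 108.8]
ft_force: [1.2, 0.2, 1.6]
finger_gap: 85.4
grip_force: 0.0
time: 13.05
tool_pos: [579.9, -181.8, 160.4]
tcp_rot: [180.0, 0.0, 108.8]
ft_force: [0.3, -0.2, 0.2]
finger_gap: 85.6
grip_force: 0.0
time: 13.35
tool_pos: [580.1, -179.1, 159.9]
tcp_rot: [180.0, -0.0, 108.8]
ft_force: [-0.1, 0.6, -0.2]
finger_gap: 85.3
grip_force: 0.0
```

View pics/j.png

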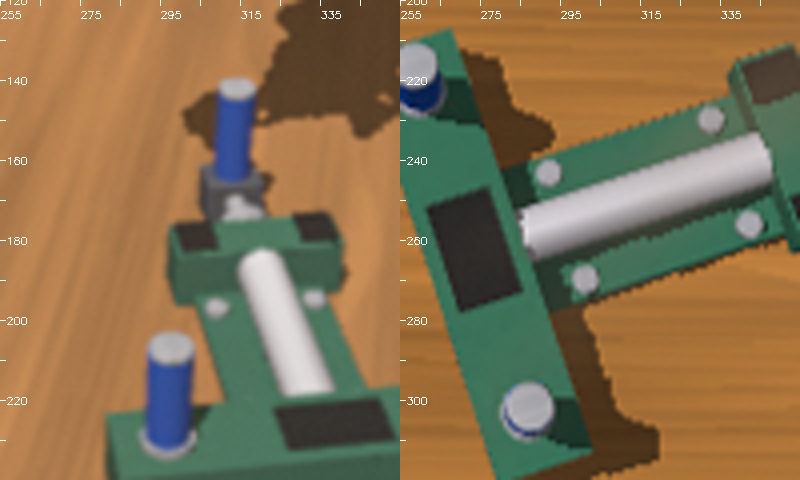

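The placed pin stands upright and home at side (297,220), and the jaw is still at rest. I'll descend and grip the jaw post.

```bash

python3 -m jog '[[0,0,0,0,0,35,-1],[0,0,0,0,0,35,-1],[0,0,0,0,0,25,-1],[0,0,0,0,0,19,-1],[0,0,0,0,0,0,-1]]'
python3 -m jog '[[0,0,0,0,0,0,0],[0,0,0,0,0,0,1],[0,0,0,0,0,0,1],[0,0,0,0,0,0,1],[0,0,0,0,0,0,1]]' 80
python3 -m jog '[[0,0,0,0,0,0,1],[0,0,0,0,0,0,1],[0,0,0,0,0,0,1]]'
```

```text
time: 13.95
tool_pos: [577.6, -177.6, 42.2]
tcp_rot: [-179.7, -0.2, 108.9]
ft_force: [-1.4, 0.6, -0.2]
finger_gap: 85.6
grip_force: 0.0
time: 14.45
tool_pos: [580.2, -180.4, 47.1]
tcp_rot: [180.0, 0.1, 108.8]
ft_force: [-2.0, 0.8, 4.1]
finger_gap: 18.3
grip_force: 78.2
time: 14.75
tool_pos: [580.3, -180.4, 47.1]
tcp_rot: [180.0, 0.0, 108.8]
ft_force: [-3.4, -0.1, 7.6]
finger_gap: 18.2
grip_force: 78.2
```

```bash

python3 -m jog '[[0,0,0,-4,0,0,1],[0,0,0,-8,0,0,1],[0,0,0,-8,0,0,1],[0,0,0,-8,0,0,1],[0,0,0,-8,0,0,1]]'
python3 -m jog '[[0,0,0,-8,0,0,1],[0,0,0,-6,0,0,1],[0,0,0,-3,0,0,1],[0,0,0,0,0,0,1],[0,0,0,0,0,0,1]]'
python3 -m jog '[[0,0,0,0,0,0,1],[0,0,0,0,0,0,1]]'
python3 - <<'E'
from h import *
p=np.array(r.sense()["tool_pos"]);print(((p-[580.3,-180.4,47.1])[:2]@[[.3223,.9466],[-.9466,.3223]]))
E
python3 v.py pics/k.png 265 100 320 165
```

```text
time: 15.25
tool_pos: [591.5, -213.5, 47.1]
tcp_rot: [-180.0, -0.1, 108.8]
ft_force: [-7.4, 7.1, 11.4]
finger_gap: 18.0
grip_force: 78.4
time: 15.75
tool_pos: [596.9, -229.3, 47.1]
tcp_rot: [-180.0, -0.1, 108.8]
ft_force: [-7.3, 5.5, 10.4]
finger_gap: 18.3
grip_force: 78.5
time: 15.95
tool_pos: [596.9, -229.2, 47.1]
tcp_rot: [-180.0, -0.1, 108.8]
ft_force: [-6.5, 7.0, 10.5]
finger_gap: 18.6
grip_force: 78.5
[51.53804435 -0.05955102]
```

View pics/k.png

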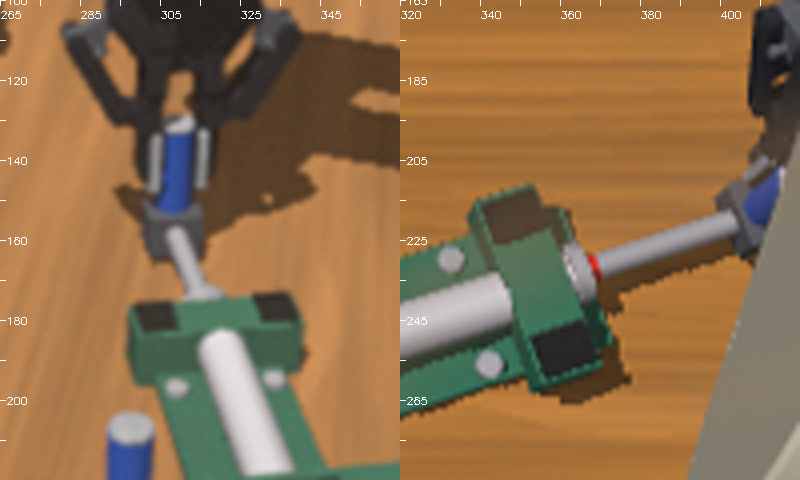

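Top crop: the red ring is partly out at the mouth, at (369,232). The pull measures 51.5 mm, so about 3.5 mm more is needed.

```bash

python3 -m jog '[[0,0,0,-2,0,0,1],[0,0,0,-1.8,0,0,1],[0,0,0,0,0,0,1],[0,0,0,0,0,0,1],[0,0,0,0,0,0,1]]'
python3 - <<'E'
from h import *
p=np.array(r.sense()["tool_pos"]);print(((p-[580.3,-180.4,47.1])[:2]@[[.3223,.9466],[-.9466,.3223]]))
E
python3 v.py pics/l.png 265 130 320 165
```

```text
time: 16.55
tool_pos: [598.0, -232.7, 47.1]
tcp_rot: [-180.0, -0.1, 108.8]
ft_force: [-7.5, 7.9, 10.4]
finger_gap: 18.7
grip_force: 78.5
[55.25669181 -0.06689028]
```

View pics/l.png

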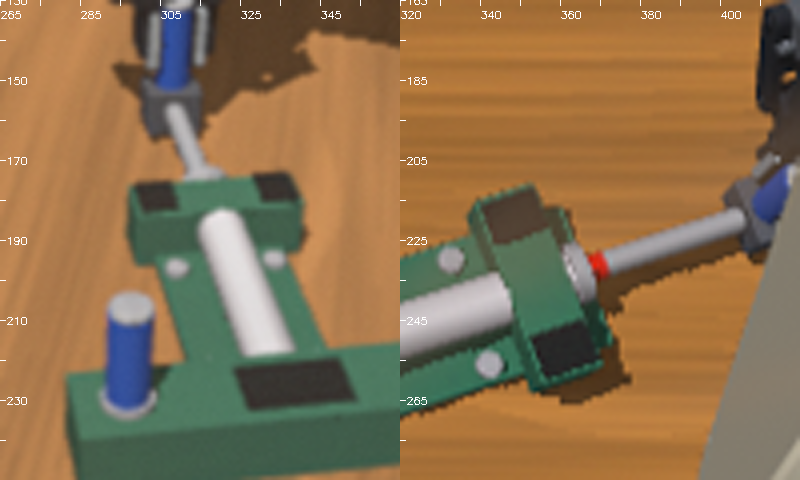

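The side crop shows the placed pin still home, and the top crop shows the red ring apparently wholly out at (370,231). I'll check numerically with the foot displacement and the ring's visible length.

```bash
python3 - <<'E'
from h import *
import cv2
T=r.snapshot("top");im=T["pixels"].astype(int)
m=(im[...,0]>150)&(im[...,1]<95)&(im[...,2]<95); m[:, :360]=0;m[:,:]&=True
ys,xs=np.nonzero(m[220:245,360:385]);print(sorted(zip(xs+360,ys+220)))
# centre-line profile of redness R-G along rod, z=27 top of rod
e=np.array([-np.cos(np.radians(108.85)),-np.sin(np.radians(108.85))])
mouth=np.array([581.9,48.7])+e*180+75*np.array([e[1],-e[0]])
red=(im[...,0]-im[...,1]).astype(np.float32)
for d in np.arange(-4,16,1.0):
    u=proj(T,[*(mouth+e*d),27]); v=cv2.getRectSubPix(red,(1,3),(float(u[0]),float(u[1])));print(d,u.round(1),int(v.mean()))
E
```

```text
[(np.int64(367), np.int64(228)), (np.int64(367), np.int64(229)), (np.int64(367), np.int64(230)), (np.int64(368), np.int64(228)), (np.int64(368), np.int64(229)), (np.int64(368), np.int64(230)), (np.int64(368), np.int64(231)), (np.int64(368), np.int64(232)), (np.int64(369), np.int64(228)), (np.int64(369), np.int64(229)), (np.int64(369), np.int64(230)), (np.int64(369), np.int64(231)), (np.int64(369), np.int64(232)), (np.int64(370), np.int64(228)), (np.int64(370), np.int64(229)), (np.int64(370), np.int64(230)), (np.int64(370), np.int64(231)), (np.int64(370), np.int64(232)), (np.int64(370), np.int64(233)), (np.int64(371), np.int64(230)), (np.int64(371), np.int64(231)), (np.int64(371), np.int64(232))]
-4.0 [363.9 232.2] 4
-3.0 [364.4 232. ] 3
-2.0 [364.9 231.9] 3
-1.0 [365.4 231.7] 2
0.0 [365.9 231.5] 2
1.0 [366.4 231.3] 15
2.0 [366.9 231.2] 37
3.0 [367.4 231. ] 93
4.0 [368.  230.8] 151
5.0 [368.5 230.7] 161
6.0 [369.  230.5] 164
7.0 [369.5 230.3] 165
8.0 [370.  230.2] 163
9.0 [370.5 230. ] 129
10.0 [371.  229.8] 87
11.0 [371.5 229.7] 39
12.0 [372.  229.5] 0
13.0 [372.5 229.3] 0
14.0 [373.  229.2] 2
15.0 [373.5 229. ] 3
```

The ring's outer edge is about 9–10 mm past the mouth, so the 8 mm ring has just come out. This agrees with the 55 mm pull.

```bash
python3 -c "
from bench import r
print(r.hand_in())"
```

```text
the job is handed in; nothing more can be done
None
```

The stop pin is home in the empty socket and released. The arm is holding the jaw about 55 mm out with the red ring just clear of the tube, and the job is handed in (no verdict was returned).

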